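# Clamp the sample jar on the bench shaker

## Robot

A 6-joint arm with a two-finger parallel gripper is mounted at the origin on the work surface; the furniture and walls round the work are solid. World frame = base frame: x ahead of the robot, y to its left, z up, the work surface at z = 0. Lengths are in m, angles in rad, forces in N, time in s.
With the tool pointing down it reaches from about 0.25 to 0.775 m from the base axis. Payload 4 kg.
Tool frame: the origin (TCP) lies at the very end of the fingers, on their centre line; the grasp point (between the pads) lies 19 mm behind it; z points along the fingers, y is the direction in which the jaws open and shut (so a half turn about z gives the same grasp; the last joint's range is limited). The gripper opens to 94 mm and grips with 3 to 60 N. Pads are 16 mm wide; open, the fingers measure 119 mm over their backs; the gripper's body (75 mm by 177 mm) begins 78 mm behind the grasp point.
Start: joints at [-1.323, 0.087, 1.371, -0, 1.684, -0.103], TCP at [0.189, -0.517, 0.206] pointing down, gripper open.
Joint ranges: [-3.1, 3.1], [-0.76, 2.03], [0.27, 2.55], [-1.08, 4.22], [0.17, 2.65], [-2.57, 2.57]. Speed limits (rad/s): [2.79, 2.79, 3.14, 3.14, 3.14, 3.14].

## Interface

Orientations are given as a rotation vector (axis times angle).
In Python, from workcell import r gives the robot as it stands.
- The arm moves only by the shell command python3 -m inch 'ROWS' [FORCE]. ROWS is JSON, a list of rows, each a list of 7 numbers: the shift along the world's x, y, z in mm, then the turn, a rotation vector about the world's x, y, z in rad, then the gripper command: -1 is fully open, 1 is shut, values between are in proportion. A call has 1 to 5 rows; each row is the pose to reach, as a shift and turn from the pose measured when the call began; what a row does not reach only later rows make up. A row lasts 1/10 s, in which the tool goes at most 50 mm and 8.59 degrees, less where a joint would pass 70% of its speed; a pose out of reach is approached as far as the arm can. A call with a gripper value outside its range is refused whole. The fingers move at their own pace and stop on an object; FORCE is the grip in N (left out, the last holds). Time passes only in rows, so rows that repeat a pose let the fingers close. It gives the time, the measured TCP pose, the force and the opening at its end, in the units of the state.
- r.get_state(): the state, without advancing time (a new reading comes with each control period).
- r.snapshot(name): name is "scene" or "top"; returns the picture (400x640x3 uint8, red, green, blue); there is no depth.
- r.camera_info(name): a dict with "camera_matrix" (3x3 intrinsics, pixels), "view" (4x4, takes a point from world to camera coordinates). Camera axes: x right, y up, looking along -z (the intrinsics and any distortion apply to the point x, -y, -z); pixel columns grow to the right and rows downward; lengths in m; the calibration is good to about 2 mm. A picture is of the moment at which its call begins. camera_info takes no time and is no camera call.
- r.sign_off(): hands the job in, once; it reports no verdict.
The state is a dict: "t": time; "joint_positions": joint angles; "qvel": joint speeds; "joint_torque": joint torques, N m; "tcp_pos": TCP position; "orientation": TCP orientation; "force": force on the tool from outside, world axes, zero at the start; "torque": the same for the moment, N m; "width": finger opening in m.
Only numpy, scipy, OpenCV 4.12 (cv2) and the standard library are available. Lean on these libraries where they do the work, as an engineer would, in place of code of your own. Each camera call takes 0.05 s, during which the arm holds its last target.

## Task

Just by pushing with the fingers, without picking anything up, clamp the sample jar that stands on the bench shaker: slide it back across the platform until it sits fully home in the V-block, then swing the thrown-back clamp strap over so that its pad comes down on the jar's lid. Then push the cam lever over and all the way down, so that its hooks hold the end of the strap and the pad bears firmly on the lid. Keep the jar upright and leave the other jar, bottles and flask on the bench where they are.

Things in the scene. Friction and masses are not known exactly. Their poses are not given: they have to be found in the camera images.
- shaker: bench shaker, fixed: white housing 200 mm deep (x), 230 mm wide (y), with a smooth steel-decked platform (friction 0.25), 178 x 208 mm, its surface 65 mm above the origin (centre of the underside). +x points to its back (away from the control panel), +y to its left, z up. On it a hinge post at y = 55 mm (top at z = 141 mm) and a cam post at y = -57 mm (top at z = 117 mm), both at x = 25 mm
- sample_jar: the jar on the shaker's platform (loose, 0.1 kg): round glass jar with a white snap lid, 50 mm diameter, 53 mm high; the lid (9 mm) stands 1 mm proud of the 48 mm body all round. Origin: centre of its underside. It starts 35 to 60 mm in front (-x of the shaker) of its place in the V-block, up to 10 mm off to a side
- v_seat (a point): point on the platform's surface: where the centre of the jar's underside is when the jar is home against both faces of the white plastic V-block (50 mm high, smooth, behind the jar, opening to the shaker's -x, faces at 45 degrees). At shaker x = 25 mm, y = 0
- strap_hinge (a point): centre of the strap's hinge, 133 mm above the bench; its axis runs along the shaker's x, so strap and lever both swing in the shaker's plane x = 25 mm
- strap_end (a point): centre of the cross pin (40 mm long, 7 mm thick) at the free end of the steel clamp strap. Strap: flat bar 22 mm wide (shaker's x), 6 mm thick, 112 mm from hinge axis to pin; under it, 55 mm from the hinge, a sprung pad with a 26 mm rubber face 17 mm below the strap's middle
- clamp_strap (a joint): angle of the strap, rad: 0 = level over the jar, pi/2 = upright, 2.0 to 2.3 at the start (thrown back, leaning away from the jar to the shaker's +y), stop at 2.4. Hinge friction 0.06 N m: it stays where it is left, but falls by itself below about 0.6. Unlocked on the lid of the seated jar it reads about 0.04
- cam_pivot (a point): centre of the cam lever's pivot; its axis runs along the shaker's x. It lies 112 mm to the shaker's -y of the hinge axis and 24 mm lower
- lever_end (a point): top of the lever's black handle (24 mm wide in x, 11 mm thick, 44 mm long) near its end. Locked, this point is 61 mm to the shaker's +y of the pivot and 52.5 mm above it, and the handle lies above the strap, rising 10 degrees towards its end
- cam_lever (a joint): angle of the cam lever, rad: 0 = fully down, locked; 1.55 to 1.85 at the start (handle up, leaning away from the jar to the shaker's -y), stop at 2.0. It swings over towards +y and down; friction 0.03 N m, stays where left. Below about 0.75 its hooks draw the strap's pin down 4 mm (some newtons at the handle); fully down it locks itself. Down too early it blocks the strap
- pressure_pad: the sprung rubber pad under the strap (origin in the middle of the strap, 55 mm from the hinge); locked, it bears on the lid with about 15 N
- spare_jar: bystander: a second jar like the first, standing on the bench (not on the shaker)
- dropper_a: bystander: small dropper bottle, 33 mm diameter, 104 mm high
- dropper_bottle_0: bystander: small dropper bottle, 33 mm diameter, 104 mm high
- conical_flask_2: bystander: conical glass flask, 64 mm diameter, 100 mm high
Mind the look-alikes: they are no part of the job. Leave any orange or turquoise look-alike of the sample_jar alone.

How it is judged:
On the way, in this order (a step that is already met when the one before it is completed fails the run):
1. the jar has been slid home into the V-block (horizontal distance between sample_jar and v_seat below 0.005 m and value of joint clamp_strap above 0.5 rad), for 0.1 s.
2. the strap has been swung over and its pad rests on the lid, the lever still up (value of joint clamp_strap below 0.09 rad and value of joint cam_lever above 0.9 rad), for 0.1 s.
3. the cam lever has been pushed fully down (value of joint cam_lever below 0.12 rad), for 0.1 s.
At the end, for the whole second after the job is handed in: the jar stands upright (within 0.06 rad) within 6 mm of its place in the V-block, the strap is drawn level (below 0.03 rad), the cam lever is fully down (below 0.12 rad) and the pad presses on the lid with more than 6 N (horizontal distance between sample_jar and v_seat below 0.006 m and angle between sample_jar's own z axis and vertical below 0.06 rad and value of joint clamp_strap below 0.03 rad and value of joint cam_lever below 0.12 rad and contact force between pressure_pad and sample_jar above 6 N); the robot touches nothing.
It fails at once if the jar is lifted off the platform (more than 10 mm) (z of sample_jar in the frame of shaker above 0.075 m).
It fails at once if the jar is tipped (more than 0.3 rad) (angle between sample_jar's own z axis and vertical above 0.3 rad).
It fails at once if another thing on the bench is moved (more than 20 mm) (distance of any of spare_jar, dropper_a, dropper_bottle_0, conical_flask_2 from where it was at the start of the episode above 0.02 m).
It also fails if it takes over 64 s, if anything falls off the work surface, if the arm or the gripper's body presses on something with over 40 N, if the wrist force passes 120 N, or if a joint passes its speed limit or range.

## Working session

There is one attempt and no reset: what is moved stays moved. The work goes in short steps, Python scripts to look and compute and a shell command to move; the robot and the scene stay as the last step left them, time stands still between calls to the robot, and variables do not carry over. Pictures are saved under pics/ and viewed, and the job is handed in when it is done.

```bash
ls; mkdir -p pics; python3 - <<'E'
from workcell import r
import cv2, numpy as np
np.set_printoptions(precision=4,suppress=True)
for n in("scene","top"):
    cv2.imwrite(f"pics/{n}0.png",r.snapshot(n)[:,:,::-1])
    c=r.camera_info(n);print(n,c)
print(r.get_state())
E
```

```text
pics
scene {'camera_matrix': array([[436.6129,   0.    , 330.1326],
       [  0.    , 436.6129, 205.4763],
       [  0.    ,   0.    ,   1.    ]]), 'view': array([[-0.5728, -0.8196,  0.0082,  0.2282],
       [ 0.5662, -0.3884,  0.7271, -0.3407],
       [-0.5927,  0.4211,  0.6865, -0.9592],
       [ 0.    ,  0.    ,  0.    ,  1.    ]])}
top {'camera_matrix': array([[376.0892,   0.    , 319.589 ],
       [  0.    , 376.0892, 197.7332],
       [  0.    ,   0.    ,   1.    ]]), 'view': array([[-0.0252, -0.9997, -0.0045, -0.0025],
       [ 0.9908, -0.0256,  0.133 , -0.4531],
       [-0.1331, -0.0011,  0.9911, -0.9911],
       [ 0.    ,  0.    ,  0.    ,  1.    ]])}
{'t': 0.1, 'joint_positions': array([-1.3231,  0.0879,  1.3721,  0.    ,  1.6836, -0.1031]), 'qvel': array([ 0.0002, -0.0008, -0.0046,  0.0015,  0.0011,  0.0013]), 'joint_torque': array([  0.0023, -34.1252, -30.3303,   0.0719,   0.0304,  -0.0001]), 'tcp_pos': array([ 0.1889, -0.516 ,  0.2044]), 'orientation': array([-3.0915, -0.5478,  0.0002]), 'force': array([-0.8713,  0.6465, -0.2893]), 'torque': array([ 0.0106, -0.0108, -0.0123]), 'width': 0.0941774566047495}
```

View pics/scene0.png

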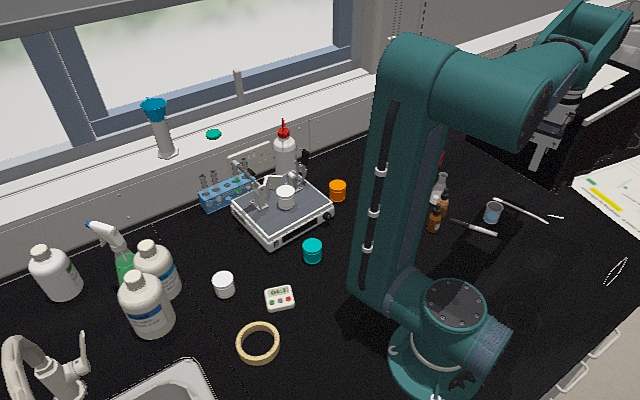

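View pics/top0.png

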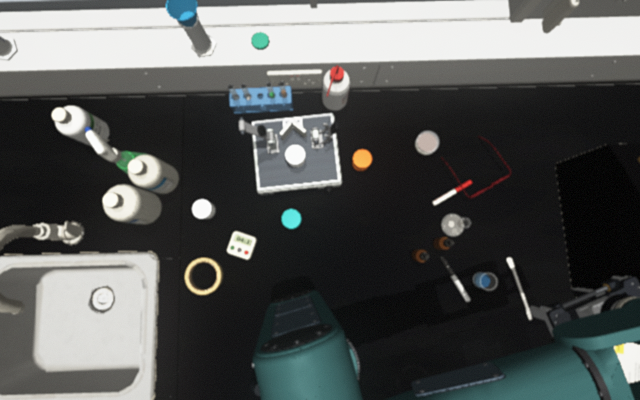

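```bash
python3 - <<'E'
import cv2
a=cv2.imread('pics/top0.png')[95:205,220:390];cv2.imwrite('pics/t0z.png',cv2.resize(a,None,fx=4.6,fy=4.6,interpolation=cv2.INTER_CUBIC))
a=cv2.imread('pics/scene0.png')[140:260,215:355];cv2.imwrite('pics/s0z.png',cv2.resize(a,None,fx=5,fy=5,interpolation=cv2.INTER_CUBIC))
E
```

```text
(no output)
```

View pics/t0z.png

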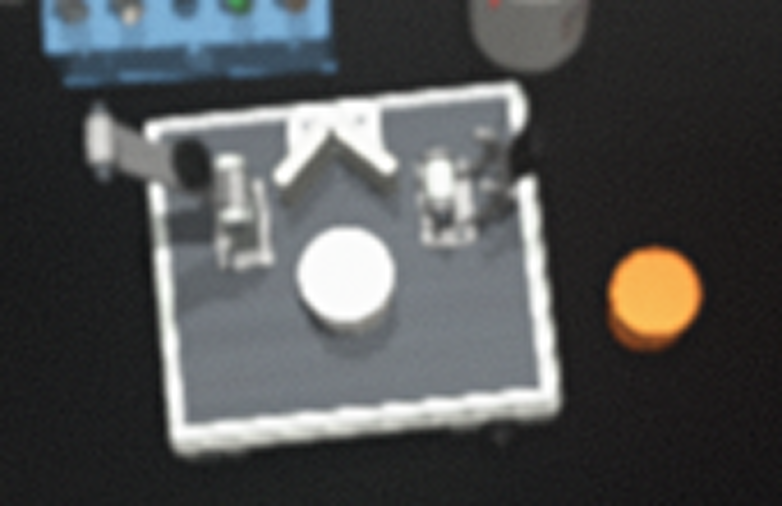

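View pics/s0z.png

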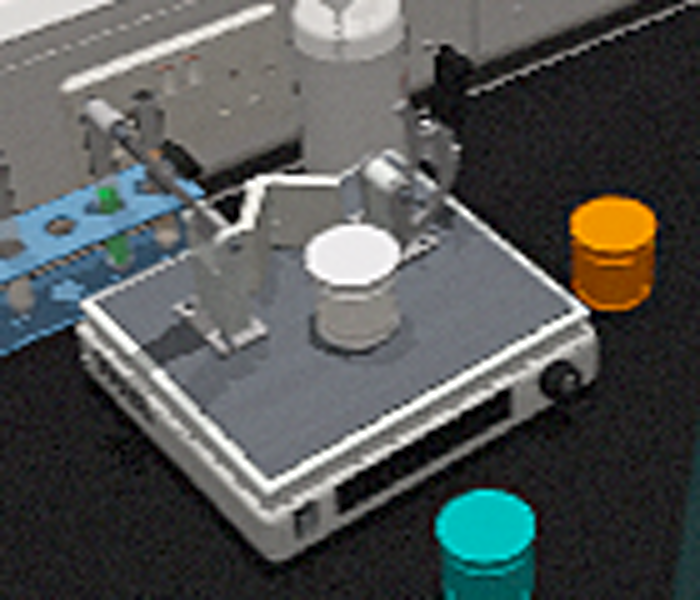

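```bash
cat > h.py <<'E'
import numpy as np, cv2
from workcell import r
np.set_printoptions(precision=4,suppress=True)
def ray(n,uv):
    c=r.camera_info(n);K=c['camera_matrix'];V=c['view']
    d=np.linalg.inv(K)@[uv[0],uv[1],1];d=d*[1,-1,-1]
    R=V[:3,:3];return -R.T@V[:3,3],R.T@d
def onz(n,uv,z):
    o,d=ray(n,uv);return o+d*(z-o[2])/d[2]
def proj(n,p):
    c=r.camera_info(n);q=c['view'][:3,:3]@np.asarray(p)+c['view'][:3,3];q=q*[1,-1,-1]
    q=c['camera_matrix']@q;return q[:2]/q[2]
def tri(a,b):
    (o1,d1),(o2,d2)=ray('top',a),ray('scene',b)
    s=np.linalg.lstsq(np.c_[d1,-d2],o2-o1,rcond=None)[0]
    p,q=o1+s[0]*d1,o2+s[1]*d2;return (p+q)/2,np.linalg.norm(p-q)
E
python3 - <<'E'
from h import *
T=lambda x,y:((x+.5)/4.6+220-.5,(y+.5)/4.6+95-.5)
S=lambda x,y:((x+.5)/5+215-.5,(y+.5)/5+140-.5)
for nm,p in dict(BL=(187,420),BR=(542,388),TR=(514,100),TL=(160,133)).items():
    print(nm,onz('top',T(*p),.065))
for nm,p in dict(L=(83,305),F=(268,488),R=(590,312)).items():
    print('scene rim',nm,onz('scene',S(*p),.065))
print('lid top',onz('top',T(346,275),.118),'scene',onz('scene',S(352,256),.118))
print('Vapex',onz('top',T(333,133),.115))
# strap end, lever
print('strap pin',tri(T(98,140),S(105,115)))
g=cv2.imread('pics/top0.png');m=(g.min(2)>225).astype(np.uint8)
n,l,st,c=cv2.connectedComponentsWithStats(m)
for i in range(n):
    if 60<st[i,4]<2000 and 220<c[i][0]<390 and 95<c[i][1]<205: print(st[i],c[i],onz('top',c[i],.118))
for nm,uv in dict(spare=(203,209),turq=(291,218),orange=(362,159)).items(): print(nm,onz('top',uv,.053))
E
```

```text
BL [0.4837 0.1414 0.065 ]
BR [ 0.497  -0.0625  0.065 ]
TR [ 0.6691 -0.0514  0.065 ]
TL [0.6545 0.1565 0.065 ]
scene rim L [0.6544 0.1628 0.065 ]
scene rim F [0.4724 0.1451 0.065 ]
scene rim R [ 0.4876 -0.0702  0.065 ]
lid top [0.5529 0.0454 0.118 ] scene [0.551  0.0441 0.118 ]
Vapex [0.6347 0.0515 0.115 ]
strap pin (array([0.5912, 0.1549, 0.2376]), np.float64(0.002888258197970179))
[266 117  40  17 219] [290.726  122.9589] [0.6352 0.0545 0.118 ]
[256 134  85  56 302] [305.1954 174.7914] [0.4999 0.0204 0.118 ]
[285 145  20  19 300] [294.8033 154.0533] [0.5537 0.0455 0.118 ]
spare [0.4277 0.2953 0.053 ]
turq [0.3979 0.0626 0.053 ]
orange [ 0.552  -0.1308  0.053 ]
```

The top and scene views agree on these positions:

| Item | World position |
|---|---|
| Deck centre | (0.576, 0.046), yaw about 0.068 |
| Seat | (0.600, 0.0485) |
| Jar | (0.553, 0.045) |
| Strap pin | (0.59, 0.155, 0.238) |

The plan is to bring the fingers shut, with the jaws along the shaker's x, to a point in front of the jar.

```bash
python3 -m inch '[[24,43,4,0,0,0.13,1],[48,86,8,0,0,0.26,1],[72,129,12,0,0,0.39,1],[96,172,16,0,0,0.52,1],[120,215,20,0,0,0.65,1]]' 20; python3 -m inch '[[24,43,4,0,0,0.13,1],[48,86,8,0,0,0.26,1],[72,129,12,0,0,0.39,1],[96,172,16,0,0,0.52,1],[110,215,20,0,0,0.6,1]]'
```

```text
t: 0.6
tcp_pos: [0.3092, -0.2991, 0.2241]
orientation: [-2.751, -1.512, 0.001]
force: [0.4, -0.5, -0.1]
width: 0.0571
t: 1.1
tcp_pos: [0.4199, -0.082, 0.2436]
orientation: [-2.176, -2.263, 0.002]
force: [0.5, -1.0, 0.1]
width: 0.0173
```

```bash
python3 -m inch '[[28,41,0,0,0,0.03,1],[56,82,0,0,0,0.03,1],[81,123,0,0,0,0.03,1],[81,123,-40,0,0,0.03,1],[81,123,-85,0,0,0.03,1]]'; python3 -m inch '[[0,0,-30,0,0,0,1],[0,0,-55,0,0,0,1],[0,0,-65,0,0,0,1]]'; python3 - <<'E'
from h import *
cv2.imwrite('pics/s1z.png',cv2.resize(r.snapshot('scene')[100:260,195:375,::-1],None,fx=4,fy=3.7,interpolation=cv2.INTER_CUBIC))
cv2.imwrite('pics/t1z.png',cv2.resize(r.snapshot('top')[95:205,220:390,::-1],None,fx=4.6,fy=4.6,interpolation=cv2.INTER_CUBIC))
E
```

```text
t: 1.6
tcp_pos: [0.5027, 0.0428, 0.159]
orientation: [2.139, 2.3, 0.002]
force: [0.1, -0.1, -1.1]
width: 0.0005
t: 1.9
tcp_pos: [0.5003, 0.043, 0.0902]
orientation: [-2.136, -2.298, 0.005]
force: [-0.5, 0.5, -0.6]
width: 0.0003
```

View pics/s1z.png

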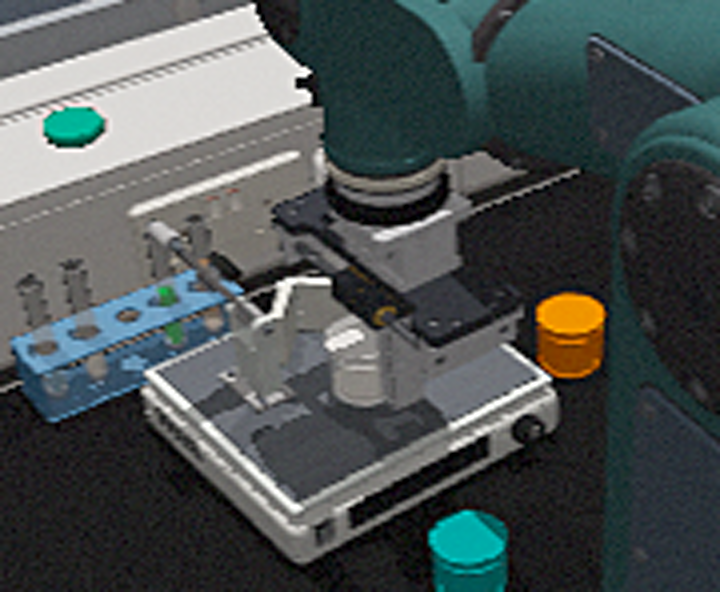

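View pics/t1z.png

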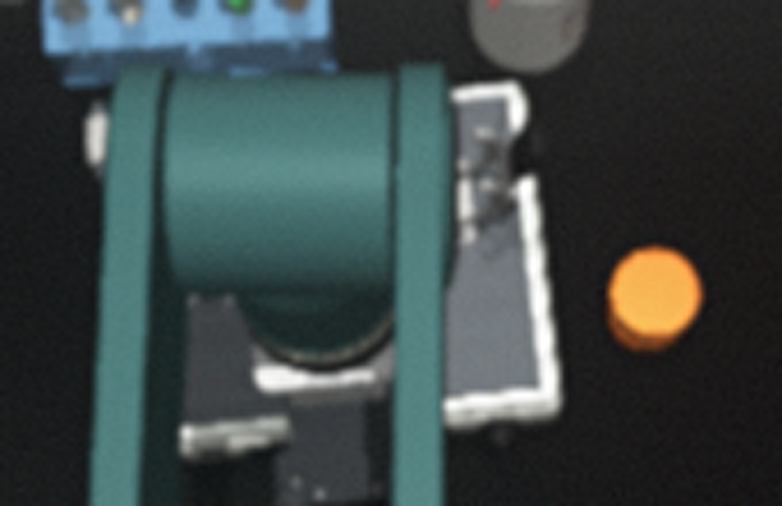

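The fingers stand in front of the jar, jaws along x, with the strap pin and lever clear. I'll push now.

```bash
python3 -m inch '[[9,1,0,0,0,0,1],[17,1,0,0,0,0,1],[25,2,0,0,0,0,1],[33,2,0,0,0,0,1],[41,3,0,0,0,0,1]]'; python3 -m inch '[[5,0,0,0,0,0,1],[10,1,0,0,0,0,1],[14,1,0,0,0,0,1]]'
```

```text
t: 2.5
tcp_pos: [0.5435, 0.0457, 0.0927]
orientation: [-2.138, -2.299, 0.001]
force: [-0.4, 0.9, 1.0]
width: 0.0003
t: 2.8
tcp_pos: [0.5579, 0.0468, 0.0926]
orientation: [-2.138, -2.299, 0.001]
force: [-0.3, 0.6, 0.3]
width: 0.0005
```

```bash
python3 - <<'E'
from h import *
cv2.imwrite('pics/s2z.png',cv2.resize(r.snapshot('scene')[100:260,195:375,::-1],None,fx=4,fy=3.7,interpolation=cv2.INTER_CUBIC))
print(r.get_state()['force'])
E
```

```text
[ 0.3785 -0.4872 -0.2161]
```

View pics/s2z.png

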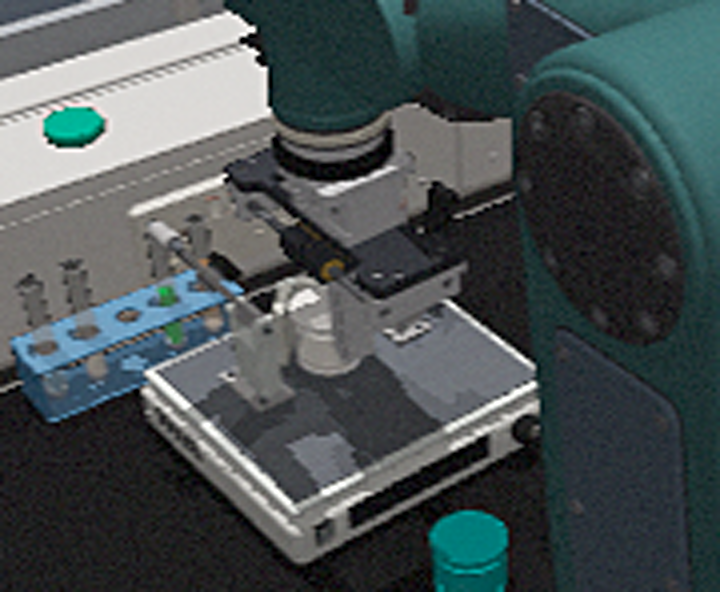

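The jar has followed and is nearly in the V, upright. I'll inch forward until contact force builds.

```bash
python3 -m inch '[[2,0,0,0,0,0,1],[4,0,0,0,0,0,1]]'; python3 -m inch '[[2,0,0,0,0,0,1],[3,0,0,0,0,0,1],[3,0,0,0,0,0,1]]'; 
```

```text
t: 3.05
tcp_pos: [0.5624, 0.0468, 0.0926]
orientation: [-2.138, -2.3, 0.001]
force: [-1.2, 0.4, 0.5]
width: 0.0007
t: 3.35
tcp_pos: [0.5625, 0.0466, 0.0925]
orientation: [-2.135, -2.296, 0.009]
force: [-8.0, -0.2, 4.1]
width: 0.0003
```

Contact is at TCP x = 0.5625, exactly as predicted, with 8 N, so the jar is home. I'll retreat and move round to the outside of the strap.

```bash
python3 -m inch '[[-20,-1,0,0,0,0,1],[-60,-4,10,0,0,0,1],[-60,-4,60,0,0,0,1],[-60,-4,108,0,0,0,1],[-60,-4,113,0,0,0,1]]'; python3 -m inch '[[0,45,0,0,0,0,1],[0,90,0,0,0,0,1],[0,125,0,0,0,0,1],[0,146,0,0,0,0,1],[0,146,0,0,0,0,1]]'; python3 - <<'E'
from h import *
cv2.imwrite('pics/s3z.png',cv2.resize(r.snapshot('scene')[100:260,195:375,::-1],None,fx=4,fy=3.7,interpolation=cv2.INTER_CUBIC))
cv2.imwrite('pics/t3z.png',cv2.resize(r.snapshot('top')[95:205,220:390,::-1],None,fx=4.6,fy=4.6,interpolation=cv2.INTER_CUBIC))
E
```

```text
t: 3.85
tcp_pos: [0.5051, 0.0426, 0.2125]
orientation: [2.137, 2.298, 0.005]
force: [-0.8, 0.5, 1.0]
width: 0.0002
t: 4.35
tcp_pos: [0.505, 0.1912, 0.212]
orientation: [2.133, 2.303, 0.006]
force: [0.4, -0.4, 0.7]
width: 0.0008
```

View pics/s3z.png

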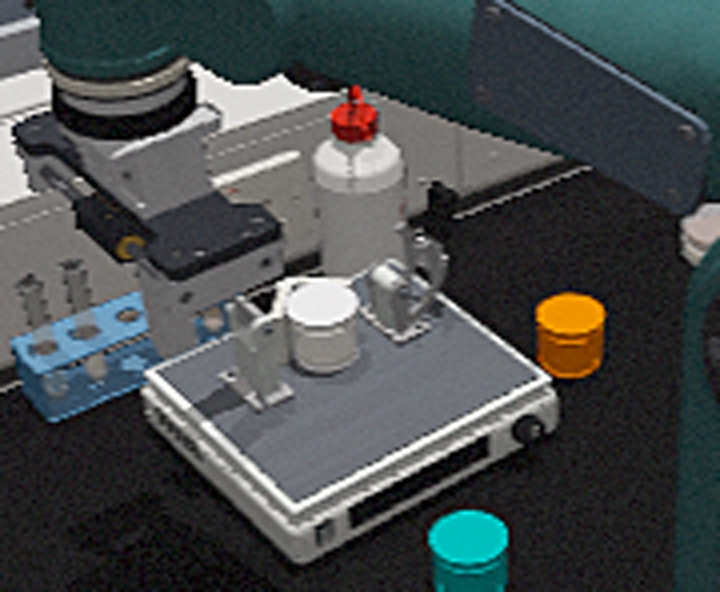

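View pics/t3z.png

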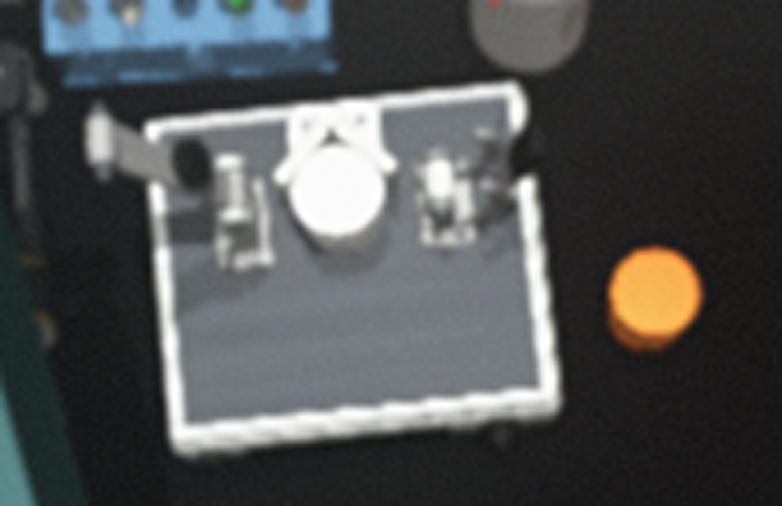

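The jar sits between both V faces and the strap and lever are untouched. Next I move +x behind the strap.

```bash
python3 - <<'E'
from h import *
T=lambda x,y:((x+.5)/4.6+220-.5,(y+.5)/4.6+95-.5)
print(onz('top',T(337.5,190),.118))
E
python3 -m inch '[[30,0,0,0,0,0,1],[60,0,0,0,0,0,1],[86,0,0,0,0,0,1],[86,0,0,0,0,0,1]]';python3 -m inch '[[0,-12,0,0,0,0,1],[0,-24,0,0,0,0,1],[0,-36,0,0,0,0,1],[0,-36,0,0,0,0,1]]'
```

```text
[0.601  0.0493 0.118 ]
t: 4.85
tcp_pos: [0.5935, 0.1863, 0.2106]
orientation: [2.139, 2.295, 0.002]
force: [-0.5, -0.2, -0.6]
width: 0.0007
t: 5.25
tcp_pos: [0.593, 0.1481, 0.2115]
orientation: [2.142, 2.291, 0.002]
force: [0.4, -1.0, -0.2]
width: 0.0005
```

```bash
python3 -m inch '[[1,-12,0,0,0,0,1],[2,-24,0,0,0,0,1],[3,-36,0,0,0,0,1],[3,-48,0,0,0,0,1],[4,-60,0,0,0,0,1]]';python3 - <<'E'
from h import *
cv2.imwrite('pics/s4z.png',cv2.resize(r.snapshot('scene')[100:260,195:375,::-1],None,fx=4,fy=3.7,interpolation=cv2.INTER_CUBIC))
E
```

```text
t: 5.75
tcp_pos: [0.5968, 0.087, 0.2111]
orientation: [2.142, 2.292, 0.001]
force: [0.3, 1.4, -0.8]
width: 0.0002
```

View pics/s4z.png

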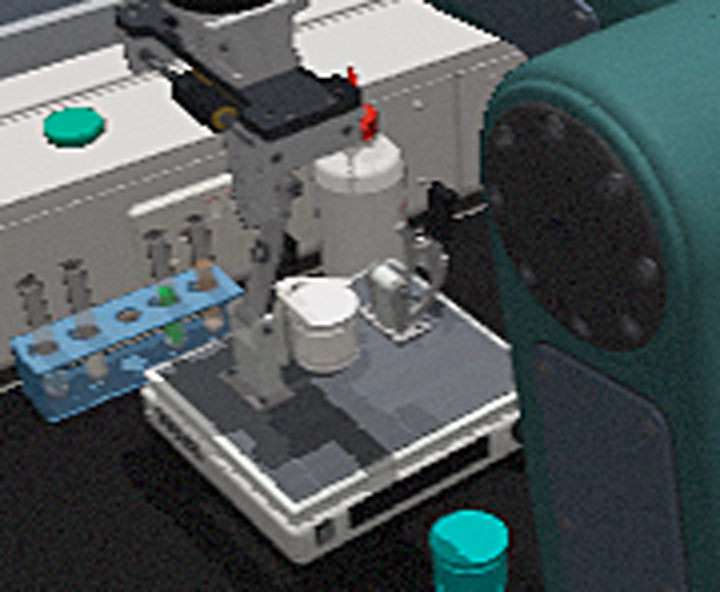

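The strap is past upright and leaning over the jar, with the fingers behind it. I'll keep pushing it over while lowering.

```bash
python3 -m inch '[[1,-10,0,0,0,0,1],[2,-20,-2,0,0,0,1],[2,-30,-5,0,0,0,1],[3,-40,-8,0,0,0,1],[3,-48,-12,0,0,0,1]]';python3 - <<'E'
from h import *
cv2.imwrite('pics/s5z.png',cv2.resize(r.snapshot('scene')[100:260,195:375,::-1],None,fx=4,fy=3.7,interpolation=cv2.INTER_CUBIC))
E
```

```text
t: 6.3
tcp_pos: [0.6002, 0.0358, 0.1988]
orientation: [2.144, 2.288, -0.002]
force: [0.5, 0.2, 0.2]
width: 0.0005
```

View pics/s5z.png

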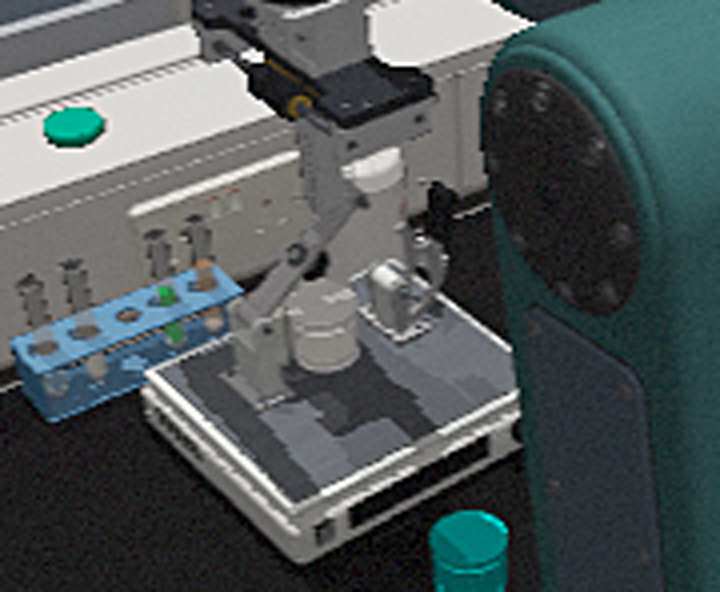

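```bash
python3 -m inch '[[0,-6,-8,0,0,0,1],[1,-10,-18,0,0,0,1],[1,-12,-28,0,0,0,1],[1,-13,-38,0,0,0,1],[1,-13,-48,0,0,0,1]]';python3 -m inch '[[0,0,-6,0,0,0,1],[0,0,-12,0,0,0,1],[0,0,-12,0,0,0,1]]';python3 - <<'E'
from h import *
cv2.imwrite('pics/s6z.png',cv2.resize(r.snapshot('scene')[100:260,195:375,::-1],None,fx=4,fy=3.7,interpolation=cv2.INTER_CUBIC))
E
```

```text
t: 6.85
tcp_pos: [0.6005, 0.0217, 0.1485]
orientation: [2.146, 2.287, -0.005]
force: [0.2, -0.0, 1.0]
width: 0.0006
t: 7.15
tcp_pos: [0.6001, 0.0218, 0.1377]
orientation: [2.145, 2.288, -0.006]
force: [-2.6, -0.1, 5.7]
width: 0.0001
```

View pics/s6z.png

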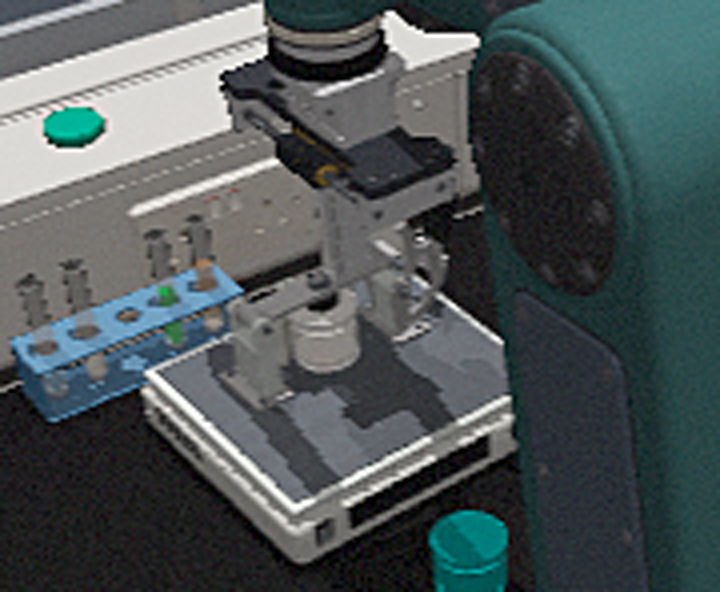

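The strap lies level with its pad on the lid. I'll lift off, go out to -y and look at the lever.

```bash
python3 -m inch '[[0,0,45,0,0,0,1],[0,0,90,0,0,0,1],[0,-45,95,0,0,0,1],[0,-90,95,0,0,0,1],[0,-140,95,0,0,0,1]]';python3 -m inch '[[0,-35,0,0,0,0,1],[0,-35,0,0,0,0,1]]';python3 - <<'E'
from h import *
cv2.imwrite('pics/s7z.png',cv2.resize(r.snapshot('scene')[140:260,215:355,::-1],None,fx=5,fy=5,interpolation=cv2.INTER_CUBIC))
cv2.imwrite('pics/t7z.png',cv2.resize(r.snapshot('top')[95:205,220:390,::-1],None,fx=4.6,fy=4.6,interpolation=cv2.INTER_CUBIC))
E
```

```text
t: 7.7
tcp_pos: [0.6008, -0.1186, 0.234]
orientation: [2.141, 2.289, -0.003]
force: [0.2, -0.7, -0.9]
width: 0.0006
t: 7.9
tcp_pos: [0.6005, -0.1581, 0.2334]
orientation: [2.147, 2.282, -0.005]
force: [0.6, 0.5, 0.7]
width: 0.0005
```

View pics/s7z.png

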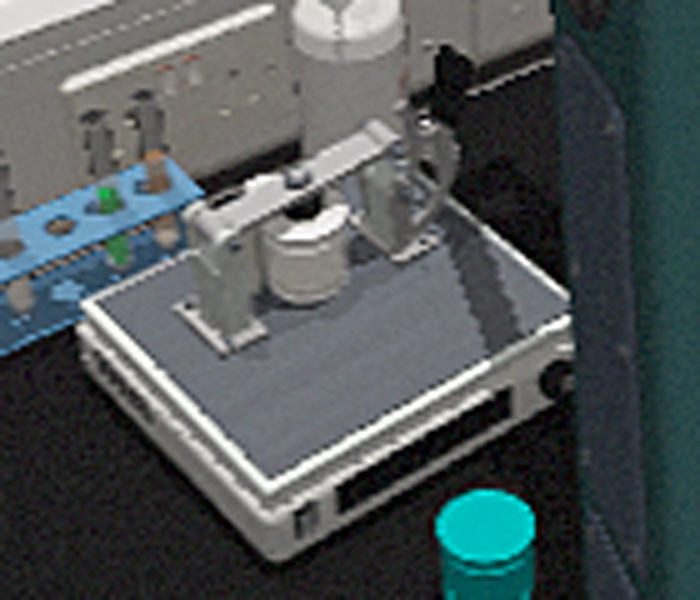

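View pics/t7z.png

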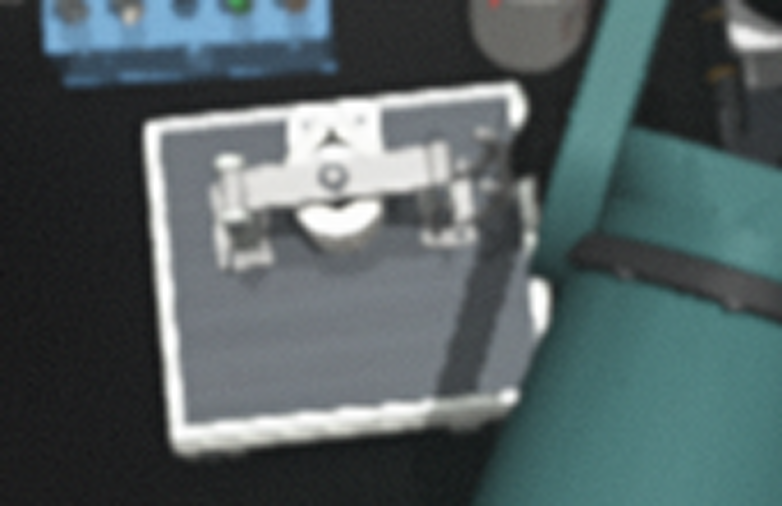

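```bash
python3 - <<'E'
from h import *
T=lambda x,y:((x+.5)/4.6+220-.5,(y+.5)/4.6+95-.5)
S=lambda x,y:((x+.5)/5+215-.5,(y+.5)/5+140-.5)
print(tri(T(525,152),S(455,70)))
for y,z in((-.0665,.17),(-.05,.17),(-.08,.16),(-.06,.15)):
    p=[.609,y,z];a=proj('top',p);b=proj('scene',p);print(p,(a-[220,95])*4.6,(b-[215,140])*5)
E
```

```text
(array([ 0.601 , -0.0539,  0.1717]), np.float64(0.003932709155506471))
[0.609, -0.0665, 0.17] [549.723  138.2258] [460.8738  55.2861]
[0.609, -0.05, 0.17] [518.1412 139.0414] [436.111   65.1666]
[0.609, -0.08, 0.16] [574.3738 143.7127] [481.3054  61.5894]
[0.609, -0.06, 0.15] [535.7495 150.7021] [452.2384  87.6793]
```

```bash
python3 -m inch '[[8,20,-30,0,0,0,1],[11,43,-60,0,0,0,1],[11,43,-76,0,0,0,1],[11,43,-76,0,0,0,1]]';python3 -m inch '[[0,12,0,0,0,0,1],[0,24,0,0,0,0,1],[-1,36,0,0,0,0,1],[-1,46,1,0,0,0,1],[-2,56,2,0,0,0,1]]'
```

```text
t: 8.4
tcp_pos: [0.6101, -0.1076, 0.1541]
orientation: [2.143, 2.296, -0.006]
force: [-1.1, -0.2, 0.5]
width: 0.0005
t: 8.9
tcp_pos: [0.6091, -0.0522, 0.1583]
orientation: [2.14, 2.292, -0.006]
force: [0.1, -5.6, 5.8]
width: 0.0007
```

```bash
python3 - <<'E'
from h import *
cv2.imwrite('pics/s8z.png',cv2.resize(r.snapshot('scene')[110:230,235:375,::-1],None,fx=5,fy=5,interpolation=cv2.INTER_CUBIC))
print(r.get_state()['force'],r.get_state()['tcp_pos'])
E
```

```text
[ 0.6614 -2.8518  2.6501] [ 0.6091 -0.0504  0.1586]
```

View pics/s8z.png

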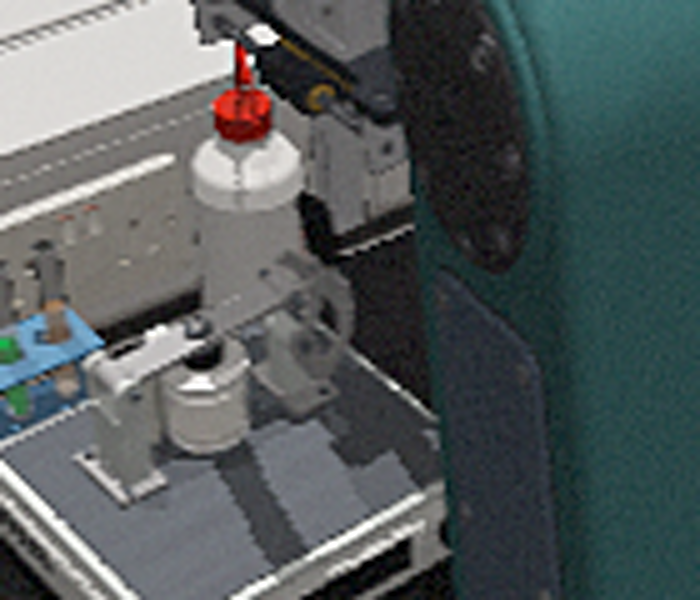

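The handle is about upright in front of the fingers and is moving. I'll continue along the arc more slowly, rising with it.

```bash
python3 -m inch '[[0,4,5,0,0,0,1],[0,10,9,0,0,0,1],[-1,18,13,0,0,0,1],[-1,25,16,0,0,0,1],[-2,32,18,0,0,0,1]]';python3 -m inch '[[0,6,1,0,0,0,1],[-1,10,1,0,0,0,1]]';python3 - <<'E'
from h import *
cv2.imwrite('pics/s9z.png',cv2.resize(r.snapshot('scene')[110:230,235:375,::-1],None,fx=5,fy=5,interpolation=cv2.INTER_CUBIC))
print(r.get_state()['force'],r.get_state()['tcp_pos'])
E
```

```text
t: 9.45
tcp_pos: [0.6071, -0.0178, 0.1767]
orientation: [2.139, 2.294, -0.004]
force: [-0.7, -2.0, 0.1]
width: 0.0004
t: 9.65
tcp_pos: [0.6064, -0.0076, 0.1779]
orientation: [2.138, 2.293, -0.004]
force: [2.1, -1.5, 0.9]
width: 0.0004
[ 1.0054 -0.6118  0.9983] [ 0.6062 -0.0069  0.1779]
```

View pics/s9z.png

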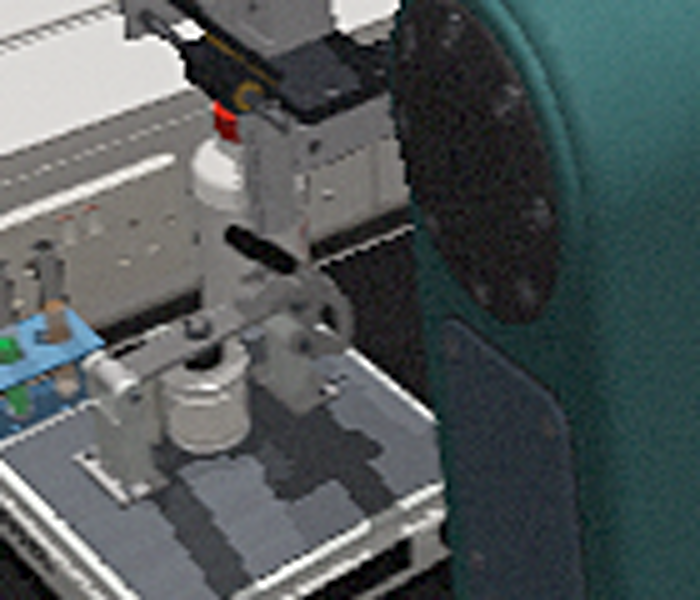

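The lever is over, rising toward the hinge at about 0.6 rad, with the strap still flat. Now down through the locking part.

```bash
python3 -m inch '[[0,6,0,0,0,0,1],[-1,12,-2,0,0,0,1],[-1,18,-4,0,0,0,1],[-2,24,-7,0,0,0,1],[-2,29,-10,0,0,0,1]]';python3 -m inch '[[0,4,-2,0,0,0,1],[-1,8,-5,0,0,0,1],[-1,12,-8,0,0,0,1],[-1,13,-11,0,0,0,1]]'
```

```text
t: 10.2
tcp_pos: [0.604, 0.023, 0.1677]
orientation: [2.138, 2.295, -0.002]
force: [-0.8, -3.0, 2.1]
width: 0.0004
t: 10.6
tcp_pos: [0.6033, 0.0349, 0.1596]
orientation: [2.136, 2.292, -0.003]
force: [-5.0, -5.3, 17.8]
width: 0.0005
```

```bash
python3 - <<'E'
from h import *
cv2.imwrite('pics/s10z.png',cv2.resize(r.snapshot('scene')[110:230,235:375,::-1],None,fx=5,fy=5,interpolation=cv2.INTER_CUBIC))
print(r.get_state()['force'],r.get_state()['tcp_pos'])
E
```

```text
[-3.1174 -5.9188 11.1683] [0.6032 0.0348 0.1598]
```

View pics/s10z.png

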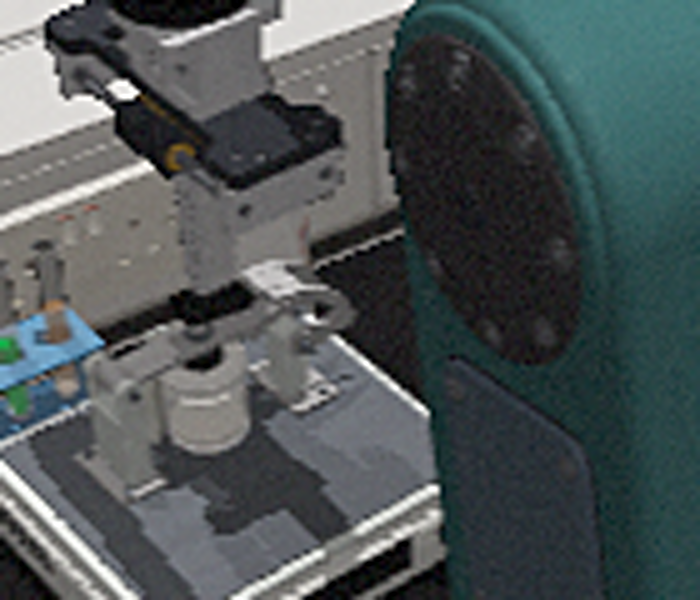

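The handle lies nearly level above the strap. I'll press further to be sure it's at the stop.

```bash
python3 -m inch '[[0,2,-3,0,0,0,1],[0,3,-5,0,0,0,1],[0,3,-5,0,0,0,1]]'; python3 -m inch '[[0,0,-3,0,0,0,1],[0,0,-3,0,0,0,1],[0,0,-3,0,0,0,1]]'
```

```text
t: 10.95
tcp_pos: [0.6033, 0.035, 0.1597]
orientation: [2.133, 2.285, -0.006]
force: [-5.2, -7.7, 15.1]
width: 0.0007
t: 11.25
tcp_pos: [0.6032, 0.0347, 0.16]
orientation: [2.132, 2.283, -0.005]
force: [-4.1, -2.8, 11.4]
width: 0.0002
```

The handle stopped at z = 0.160; the geometry predicts 0.1595 when locked. I'll retract straight up and check.

```bash
python3 -m inch '[[0,0,30,0,0,0,1],[0,0,70,0,0,0,1],[-40,0,80,0,0,0,1],[-90,0,80,0,0,0,1],[-140,0,80,0,0,0,1]]';python3 -m inch '[[-10,-50,0,0,0,0,1],[-20,-100,0,0,0,0,1],[-40,-150,0,0,0,0,1],[-60,-200,0,0,0,0,1],[-80,-250,0,0,0,0,1]]';python3 - <<'E'
from h import *
a=r.snapshot('scene')[:,:,::-1];b=r.snapshot('top')[:,:,::-1]
cv2.imwrite('pics/s11.png',a);cv2.imwrite('pics/t11.png',b)
A=cv2.resize(a[140:240,235:335],None,fx=6,fy=6,interpolation=cv2.INTER_CUBIC);cv2.imwrite('pics/s11z.png',A)
B=cv2.resize(b[95:205,220:390],None,fx=4.6,fy=4.6,interpolation=cv2.INTER_CUBIC);cv2.imwrite('pics/t11z.png',B)
# predicted lever_end & pin px for locked
piv=np.array([.6049,-.0079,.109]);ey=np.array([-.068,.998,0])
for th in(0,.12,.25):
    an=np.deg2rad(40.7)+th;p=piv+ey*.0805*np.cos(an)+[0,0,.0805*np.sin(an)]
    print(th,(proj('scene',p)-[235,140])*6,(proj('top',p)-[220,95])*4.6)
E
```

```text
t: 11.75
tcp_pos: [0.4617, 0.0359, 0.2395]
orientation: [2.132, 2.286, -0.003]
force: [-0.1, -0.4, 0.1]
width: 0.0003
t: 12.25
tcp_pos: [0.3856, -0.2025, 0.2389]
orientation: [2.131, 2.289, 0.0]
force: [-0.0, -0.5, -0.4]
width: 0.0001
0 [220.5268 179.622 ] [322.5787 164.4469]
0.12 [231.785 161.785] [334.309  159.1663]
0.25 [245.8145 143.3626] [349.0308 153.7892]
```

View pics/s11z.png

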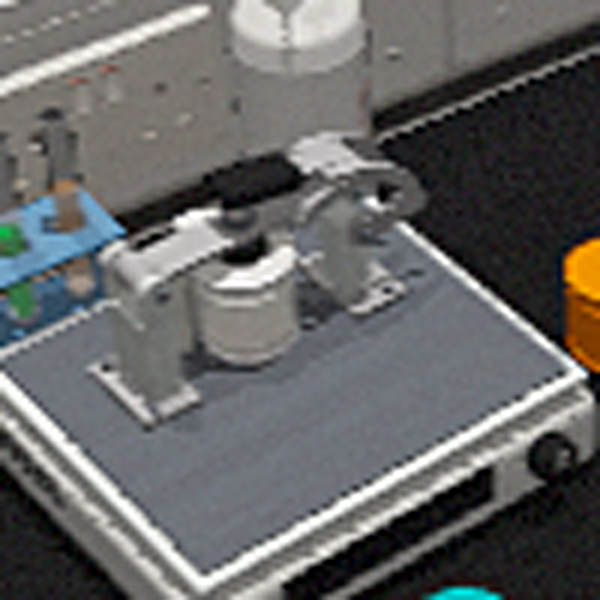

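View pics/t11z.png

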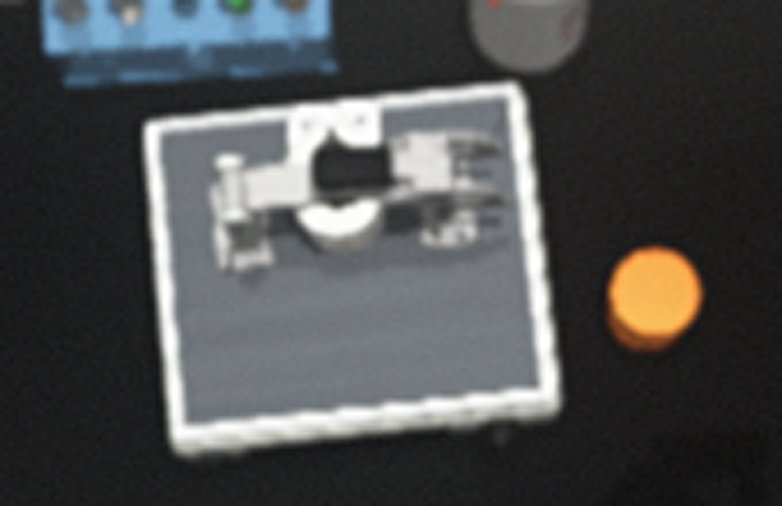

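View pics/t11.png

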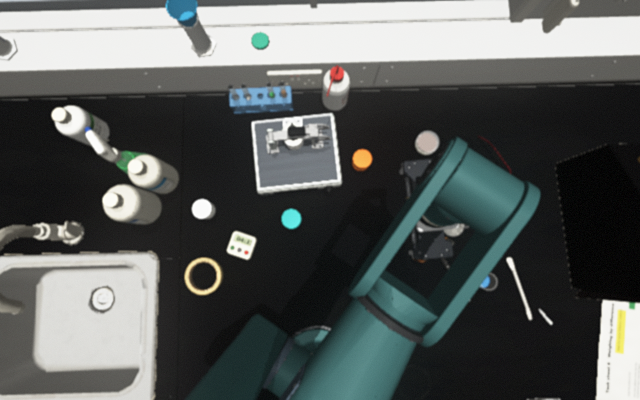

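The handle's end at scene-crop pixel (210–220, 180) matches the prediction for locked (220, 180); 0.12 rad would give (232, 162). The jar is upright in the V and the bystanders I can see are in place. I'll hand it in.

```bash
python3 - <<'E'
from workcell import r
print(r.get_state()['force'],r.get_state()['t']);print(r.sign_off())
E
```

```text
[-0.04103844  0.8597263  -0.22609482] 12.35
the job is handed in; nothing more can be done
None
```

I clamped the jar using only pushes with the closed fingers and handed the job in at 12.35 s. The sign-off gives no verdict, so these are my own last checks.

- **Jar:** it stopped against the V-block with 8 N on the fingers. Measured at (0.601, 0.049), it was about 1 mm from my estimate of the seat, and it looked upright in the last pictures.
- **Strap:** I swung it over and pressed its pad onto the lid while the lever was still up.
- **Lever:** I pushed it down until it stopped at a tool height of 0.160 m, where the geometry gives 0.1595 m when locked. After I withdrew, the handle's end in the scene picture matched an angle of about 0 rad.
- **Rest of the bench:** the last picture shows the spare jar and the look-alike jars in place, and nothing was touched on the way. The arm hid part of the flask and dropper-bottle area, but it passed well above them.

I could not measure the pad force or the strap angle directly; I take them as good because the lever is fully down. No check failed or disagreed.

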